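# Close the tube clamp on the model maker's table

## Robot

A 6-joint arm with a two-finger parallel gripper is mounted at the origin on the work surface. World frame = base frame: x ahead of the robot, y to its left, z up, the work surface at z = 0. Lengths are in m, angles in rad, forces in N, time in s.
With the tool pointing down it reaches from about 0.35 to 0.775 m from the base axis. Payload 7.3 kg.
Tool frame: the origin (TCP) lies between the finger pads; the fingertips stand 14 mm ahead of it and the grasp point (between the pads) lies 5 mm behind it; z points along the fingers, y is the direction in which the jaws open and shut (so a half turn about z gives the same grasp; the last joint's range is limited). The gripper opens to 92 mm and grips with 3 to 60 N. Pads are 19 mm wide; open, the fingers measure 130 mm over their backs; the gripper's body (75 mm by 190 mm) begins 47 mm behind the grasp point.
Start: joints at [-1.482, 0.342, 1.524, -0, 1.275, -0.146], TCP at [0.122, -0.511, 0.241] pointing down, gripper open.
Joint ranges: [-2.53, 2.53], [-0.77, 2.02], [0.04, 2.7], [-1, 4.14], [0.28, 2.66], [-3.11, 3.11]. Speed limits (rad/s): [2.57, 2.57, 3.14, 3.14, 3.14, 3.14].

## Interface

Orientations are given as a rotation vector (axis times angle).
In Python, from rig import arm gives the robot as it stands. The module is installed in compiled form; this text tells all that it offers. Calls block until the motion is done:
- arm.goto(position, orientation): joint-space move of the TCP to a pose.
- arm.move_l(position, attitude=None, velocity=0.15, guard=None): straight line of the TCP; attitude=None keeps the orientation; velocity is the mean speed in m/s. With guard (N) it stops when the force on the tool has changed by that much, and returns True; else False.
- arm.move_j(angles): joint-space move.
- arm.move_gripper(opening, squeeze=None): finger opening in m; squeeze is the grip in N (None keeps the last); returns when the fingers have stopped.
- arm.hold(seconds).
- arm.solve_ik(position, orientation): joint angles nearest the present ones, or None.
- arm.observe(): the state.
- arm.read_camera(name): name is "scene" or "top"; returns a dict with "color" (480x640x3 uint8, red, green, blue), "range_z" (480x640 float32, m along the optical axis (not along the pixel's ray), 0 where there is no reading), "vertical_fov" (degrees; the focal length in pixels is half the picture's height over the tangent of half this angle, whatever the lens; pixels are square), "cx", "cy" (the principal point, pixels), "rvec" (rotation vector, rad) and "tvec" (3), from world to camera coordinates, as OpenCV has them. Camera axes: x right, y down, z forward; pixel columns grow to the right and rows downward; lengths in m; the calibration is good to about 2 mm. A picture is of the moment at which its call begins.
A pose or a line that the arm cannot do raises arm.IKError and nothing moves.
- arm.close_job(): hands the job in, once; it reports no verdict.
The state is a dict: "time_s": time; "joints": joint angles; "joint_vel": joint speeds; "joint_efforts": joint torques, N m; "tool_pos": TCP position; "orientation": TCP orientation; "contact_force": force on the tool from outside, world axes, zero at the start; "moment": the same for the moment, N m; "grip_width": finger opening in m.
Only numpy, scipy, OpenCV 4.12 (cv2) and the standard library are available. Lean on these libraries where they do the work, as an engineer would, in place of code of your own. Each camera call takes 0.05 s, during which the arm holds its last target.

## Task

Push the short tube along its saddle until its end rests against the upright end plate of the clamp. Then swing the clamp's hinged half over the tube and fully down, and after that swing the bolt up into the slot of the hinged half until it stands fully upright. Leave the tube against the end plate and do not disturb the model car, the phone or the foam offcut.

Things in the scene. Friction and masses are not known exactly. Their poses are not given: they have to be found in the camera images.
- clamp: The tube clamp, fixed to the table: 250 x 120 x 10 mm dark base plate with a steel saddle, a plain rest and an end plate. Origin on the table under the middle of the saddle; +x along the tube towards the end plate, +y towards the hinge of the hinged half, -y towards the swing bolt, z up. The base plate spans x -155 to +95 mm.
- saddle (a point): Tube axis above the middle of the saddle: clamp x 0, y 0, z 75 mm. Saddle spans x -22 to +22 mm, plain rest x -102 to -78 mm: open troughs that hold the tube from below and end below its axis.
- end_face (a point): Point on the end plate's face towards the tube, on the tube's axis: clamp x +70, y 0, z 75 mm. The plate is upright, 70 mm wide in y, 8 mm thick, top at z 90 mm.
- tube: Loose aluminium tube, 48 mm outer diameter, 180 mm long, about 0.3 kg, lying in saddle and rest; its dark ends are closed to the touch and can be pushed. Origin at its centre, x along it. It starts 20 to 45 mm short of the end plate; against the plate its centre is at clamp x -20 mm, its other end at x -110 mm. Slides with 2 to 5 N.
- cap (a joint): Angle of the hinged half (steel half ring 44 mm wide along the tube, ending in a forked lug): 0 = fully down (hard stop, 1 mm above the tube), positive = open, 1.57 = upright, beyond that leaning back away from the tube, at most 2.35. Starts 1.8 to 2.3. Stiff hinge (about 0.13 N m): it stays where it is left, never falls, so it must be pushed all the way.
- cap_hinge (a point): Hinge axis of the hinged half: at clamp x 0, y +36, z 75 mm, the axis parallel to the tube.
- cap_lug (a point): On the lug's outer face (facing up when down), mid slot: from the hinge axis 82 mm along the lug and 12 mm to the outer side; when down at clamp y -46, z 87 mm. The lug is two tines 15 mm wide with a 14 mm slot between them, 62 to 92 mm out from the hinge, 12 mm thick. Top of the half ring when down: z 106 mm.
- bolt (a joint): Angle of the swing bolt: 0 = fully upright (hard stop), in the slot if the hinged half is down; positive = leaning outwards away from the tube, at most 1.25. Starts 0.7 to 1.15. Stiff pivot (about 0.10 N m): it stays where it is left. Its nut cannot pass the tines: with the bolt upright the hinged half cannot close.
- bolt_pivot (a point): Pivot of the swing bolt: at clamp x 0, y -46, z 35 mm, the axis parallel to the tube.
- bolt_nut (a point): Centre of the nut on the swing bolt, 63 mm from the pivot. Nut 26 mm diameter, 14 mm thick; shank 10 mm diameter, its free end 85 mm from the pivot.
- model_car: Bystander: tan model car, 190 x 71 x 56 mm, loose, on the hinge side of the clamp. Origin under its middle on the table.
- phone: Bystander: black phone lying flat, 150 x 73 x 9 mm, loose, on the bolt side of the clamp. Origin under its middle on the table.
- foam_offcut: Bystander: light blue foam block, 55 x 130 x 40 mm, 20 g, loose, beyond the end plate. Origin under its middle on the table.
Things that resemble listed ones, but are neither listed nor needed, are in the scene too. What is shaped like the tube but pink is not meant.

How it is judged:
By the outcome, as a careful person would: the job done as asked, in the order asked, and still so for the second after the job is handed in, with the robot touching nothing.
It also fails if it takes over 54 s, if anything falls off the work surface, if the arm or the gripper's body presses on something with over 40 N, if the wrist force passes 120 N, or if a joint passes its speed limit or range.

## Working session

There is one attempt and no reset: what is moved stays moved. The work goes in short steps, each a Python script; the robot and the scene stay as the last script left them, time stands still between calls to the robot, and variables do not carry over. Pictures are saved under pics/ and viewed, and the job is handed in when it is done.

```bash
mkdir -p pics; cat > h.py <<'E'
import numpy as np, cv2
from rig import arm
def cam(n):
    c=arm.read_camera(n); c['f']=240/np.tan(np.radians(c['vertical_fov'])/2)
    c['R']=cv2.Rodrigues(np.array(c['rvec'],float))[0]; c['t']=np.array(c['tvec'],float).ravel(); return c
def cloud(c):
    v,u=np.mgrid[:480,:640]; z=c['range_z'].astype(float)
    p=np.stack([(u-c['cx'])/c['f']*z,(v-c['cy'])/c['f']*z,z],-1)
    w=(p-c['t'])@c['R']; w[z==0]=np.nan; return w
def proj(c,P):
    q=np.atleast_2d(P)@c['R'].T+c['t']; return q[:,:2]/q[:,2:]*c['f']+[c['cx'],c['cy']]
def save(c,n): cv2.imwrite('pics/'+n,cv2.cvtColor(c['color'],cv2.COLOR_RGB2BGR))
E
python3 - <<'E'
from h import *
print(arm.observe())
for n in('scene','top'):
    c=cam(n); save(c,n+'0.png'); print(n,c['f'],c['cx'],c['cy'],-c['R'].T@c['t'],c['R'][2]); np.save(n+'_pc.npy',cloud(c))
E
```

```text
{'time_s': 0.0, 'joints': array([-1.48202012e+00,  3.42698304e-01,  1.52502103e+00, -1.67184682e-05,
        1.27543125e+00, -1.45991865e-01]), 'joint_vel': array([ 0.00096481, -0.00023781, -0.00047994,  0.00053332, -0.00049388,
        0.00270082]), 'joint_efforts': array([ 1.89908758e-03, -4.31239414e+01, -2.44221997e+01,  7.19859218e-02,
        5.57304849e-02, -1.20490745e-04]), 'tool_pos': array([ 0.12210942, -0.51019173,  0.24005624]), 'orientation': array([-3.11842555e+00, -3.67751701e-01, -4.48690767e-05]), 'contact_force': array([ 0.95770274, -0.59300215, -0.19349678]), 'moment': array([-0.00291954,  0.05909964, -0.00936926]), 'grip_width': 0.09168675378431039}
scene 496.9478870609303 325.88636970398704 240.35498660193716 [ 1.21177004 -0.41112773  0.63804842] [-0.67713627  0.47359995 -0.56319585]
top 555.2667875940953 317.77144511715386 243.84338093790186 [0.52108617 0.04682044 1.33949072] [ 0.05411397  0.01655772 -0.99839748]
```

View pics/scene0.png

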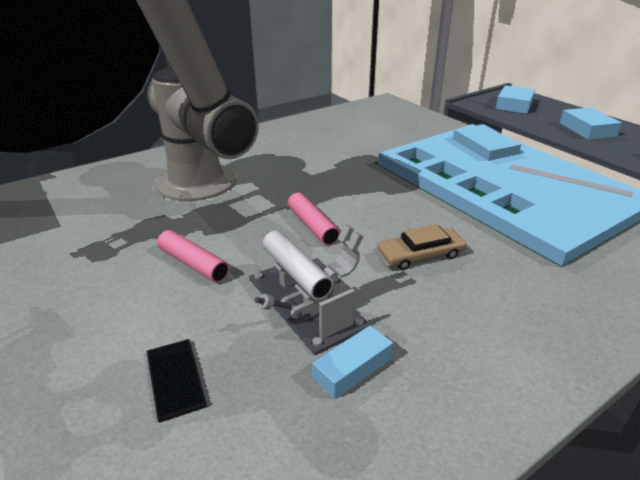

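View pics/top0.png

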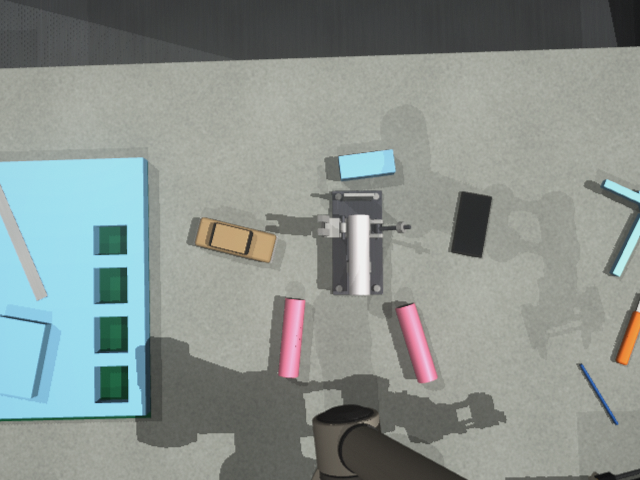

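The scene view shows the white tube (298,265) on the dark clamp, with the cap to its right (345,245) and the bolt nut to its left (265,300). The top view shows the tube at (359,254), end plate at (361,195), cap at (330,227) and bolt at (397,227). There are three tube-shaped candidates: white (359,254), pink (292,338) and pink (417,343). The white one lies in the saddle, so it is the tube. Next I'll measure the pose and enlarge a crop.

```bash
python3 - <<'E'
from h import *
c=cam('top'); w=cloud(c); im=c['color'].astype(int)
cr=c['color'][180:310,280:430]; cv2.imwrite('pics/crop.png',cv2.cvtColor(cv2.resize(cr,None,fx=5,fy=4.5,interpolation=cv2.INTER_CUBIC),cv2.COLOR_RGB2BGR))
z=w[...,2]; v,u=np.mgrid[:480,:640]
roi=(u>300)&(u<425)&(v>180)&(v<305)
# tube: bright, z>85mm
m=roi&(im.min(-1)>140)&(z>.085)&(z<.105)&(u>340)
n,l,st,_=cv2.connectedComponentsWithStats(m.astype(np.uint8)); k=1+np.argmax(st[1:,4]); T=w[l==k]
print('tube',len(T),T.min(0),T.max(0)); print(cv2.minAreaRect(T[:,:2].astype(np.float32)))
a=cv2.fitLine(T[:,:2].astype(np.float32),cv2.DIST_L2,0,.01,.01).ravel(); print(a)
# base plate: dark or by z 6-14mm
b=roi&(z>.006)&(z<.016); n,l,st,_=cv2.connectedComponentsWithStats(b.astype(np.uint8)); print(st)
B=w[b]; print('base',cv2.minAreaRect(B[:,:2].astype(np.float32)))
for name,mm in(('high',roi&(z>.11)),('bolt',roi&(u>385)&(z>.03)),('plate',roi&(v<205)&(z>.07))):
    P=w[mm]; print(name,len(P),np.nanpercentile(P,[2,50,98],axis=0).round(3).tolist() if len(P) else'')
c2=cam('scene');w2=cloud(c2);z2=w2[...,2]
P=w2[(z2>.112)&(z2<.3)&(w2[...,0]>.35)&(abs(w2[...,1])<.25)]; print(len(P),np.percentile(P,[1,25,50,75,99],axis=0).round(3).tolist())
cv2.imwrite('pics/crop2.png',cv2.cvtColor(cv2.resize(c2['color'][210:350,230:390],None,fx=4,fy=4,interpolation=cv2.INTER_CUBIC),cv2.COLOR_RGB2BGR))
E
```

```text
tube 1375 [ 0.47297212 -0.04731908  0.08510178] [ 0.65299736 -0.00499462  0.10478092]
((0.5632032752037048, -0.026717012748122215), (0.04068431630730629, 0.17956335842609406), 88.38983154296875)
[ 0.99983144 -0.01835886  0.5627973  -0.02530147]
[[     0      0    640    480 304740]
 [   312    181      1      1      1]
 [   321    181      1      1      1]
 [   377    182      1      1      1]
 [   386    182      1      1      1]
 [   417    183      1      1      1]
 [   337    185      1      1      1]
 [   342    184      1      1      1]
 [   352    184      1      1      1]
 [   315    187      1      1      1]
 [   351    187      1      1      1]
 [   318    188      1      1      1]
 [   409    188      1      1      1]
 [   332    190     50     29    949]
 [   383    191      1      1      1]
 [   396    190      1      1      1]
 [   301    192      2      2      2]
 [   314    195      2      2      2]
 [   388    198      1      1      1]
 [   391    199      1      1      1]
 [   397    199      1      1      1]
 [   423    198      1      1      1]
 [   322    201    
[... 2109 characters left out ...]
 [   388    298      1      1      1]
 [   346    300      1      1      1]
 [   321    303      1      1      1]
 [   347    302      1      1      1]
 [   408    303      1      1      1]
 [   405    304      1      1      1]]
base ((0.5947909355163574, -0.03764520585536957), (0.29620155692100525, 0.293701708316803), 87.86595916748047)
high 198 [[0.605, 0.043, 0.117], [0.628, 0.054, 0.144], [0.648, 0.065, 0.156]]
bolt 178 [[0.445, -0.147, 0.038], [0.622, -0.12, 0.078], [0.634, -0.092, 0.087]]
plate 125 [[0.695, -0.06, 0.077], [0.698, -0.027, 0.088], [0.703, 0.007, 0.093]]
405 [[0.603, 0.039, 0.113], [0.616, 0.045, 0.131], [0.633, 0.049, 0.138], [0.644, 0.053, 0.146], [0.649, 0.062, 0.153]]
```

View pics/crop.png

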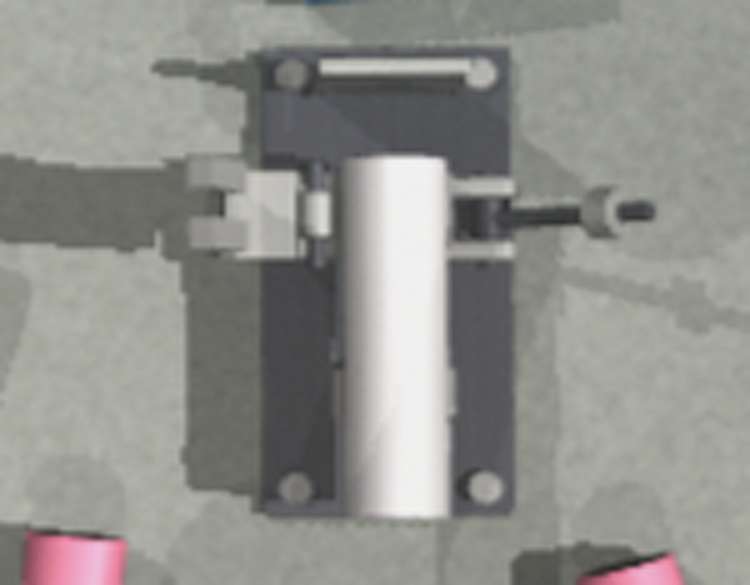

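View pics/crop2.png

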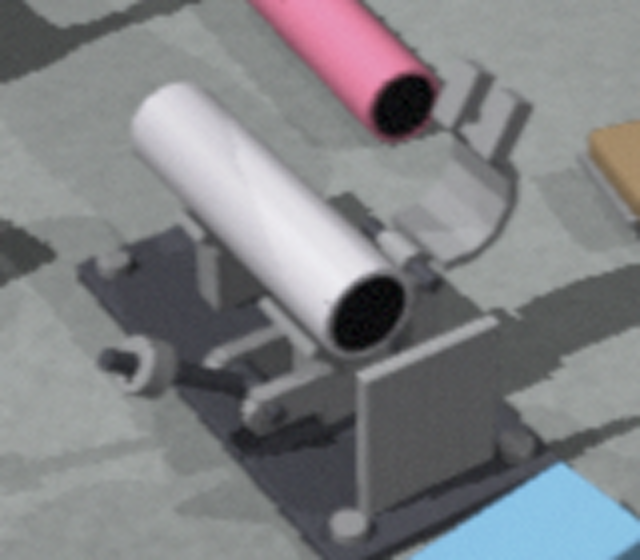

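The crops confirm the white tube is in the saddle, about 40 mm short of the plate. The cap leans back and the bolt leans out. Now the clamp pose.

```bash
python3 - <<'E'
from h import *
c=cam('top'); w=cloud(c); z=w[...,2]; v,u=np.mgrid[:480,:640]
roi=(u>300)&(u<425)&(v>180)&(v<305)
b=(roi&(z>.006)&(z<.016)).astype(np.uint8); n,l,st,_=cv2.connectedComponentsWithStats(b)
B=w[np.isin(l,[k for k in range(1,n) if st[k,4]>300])]
r=cv2.minAreaRect(B[:,:2].astype(np.float32)); print('base',r)
# ends of the plate by percentiles and end plate line
P=w[roi&(v<205)&(z>.07)]; print('plate', cv2.fitLine(P[:,:2].astype(np.float32),cv2.DIST_HUBER,0,.01,.01).ravel(),np.median(P,0))
im=c['color'].astype(int)
m=roi&(im.min(-1)>140)&(z>.085)&(z<.105)&(u>340)
T=w[m]; T=T[(T[:,0]>.47)&(T[:,0]<.66)]
yaw=np.arctan2(-.0184,1)
for Y in(-.0184,-.03,-.035,-.04):
    R=np.array([[np.cos(Y),np.sin(Y)],[-np.sin(Y),np.cos(Y)]])
    q=B[:,:2]@R.T; print(Y,'base',np.percentile(q,[.5,99.5],axis=0).round(4).tolist(), np.std(q[:,1]))
# edge midlines of tube per x-slice
e=[]
for x in np.arange(.48,.65,.01):
    s=T[abs(T[:,0]-x)<.005]; e.append((x,(s[:,1].min()+s[:,1].max())/2, s[np.argmax(s[:,2]),1]))
e=np.array(e); print(np.polyfit(e[:,0],e[:,1],1), np.polyval(np.polyfit(e[:,0],e[:,1],1),[.5,.6]))
# 3D circle fit of tube: lsq cylinder
from scipy.optimize import least_squares
g=w[roi&(u>340)&(u<380)&(v>212)&(v<297)&(z>.07)&(z<.11)]
f=lambda p:np.hypot((g[:,1]-p[0]-p[1]*(g[:,0]-.56)),g[:,2]-p[2])-.024
s=least_squares(f,[-.026,-.02,.075],loss='soft_l1',f_scale=.002); print('cyl',s.x)
E
```

```text
base ((0.5963796973228455, -0.02537025511264801), (0.12254393845796585, 0.2504251003265381), 89.1622314453125)
plate [ 0.01452605  0.9998945   0.6983996  -0.02675948] [ 0.69800301 -0.02673889  0.0881664 ]
-0.0184 base [[0.473, -0.0733], [0.7207, 0.046]] 0.04140969371310018
-0.03 base [[0.4734, -0.067], [0.721, 0.0526]] 0.04138051090540403
-0.035 base [[0.4732, -0.0644], [0.7211, 0.056]] 0.04137239686421946
-0.04 base [[0.473, -0.0619], [0.7213, 0.0594]] 0.04136697625968937
[-0.09788624  0.02560595] [-0.02333717 -0.03312579]
cyl [-0.02352004 -0.00594524  0.07420829]
```

```bash
cat >> h.py <<'E'
from scipy.spatial.transform import Rotation as Ro
YAW=-.0146; O=np.array([.6252,-.0255,0]); Rc=Ro.from_euler('z',YAW).as_matrix()
def W(x,y,z): return O+Rc@(np.array([x,y,z])/1000)
def ori(jaw,s=1):   # tool down, jaws along clamp 'x' or 'y'
    y=s*(Rc[:,0] if jaw=='x' else Rc[:,1]); zz=np.array([0,0,-1.]); return Ro.from_matrix(np.c_[np.cross(y,zz),y,zz]).as_rotvec()
def C(): 
    s=arm.observe(); return (Rc.T@(s['tool_pos']-O)*1000).round(1), s['contact_force'].round(1), round(s['time_s'],2)
E
python3 - <<'E'
from h import *
for j in'xy':
  for s in(1,-1):
    for p in((-190,0,150),(0,130,190),(0,-46,101),(0,-150,150)):
        q=arm.solve_ik(W(*p),ori(j,s)); print(j,s,p,None if q is None else np.round(q,2))
E
```

```text
x 1 (-190, 0, 150) [-0.23  0.29  1.89 -0.    0.97 -0.21]
x 1 (0, 130, 190) [ 0.04  0.59  1.27 -0.    1.29  0.06]
x 1 (0, -46, 101) [-0.24  0.66  1.4  -0.    1.09 -0.22]
x 1 (0, -150, 150) [-0.39  0.64  1.28 -0.    1.22 -0.38]
x -1 (-190, 0, 150) [-0.23  0.29  1.89 -0.    0.97  2.93]
x -1 (0, 130, 190) [ 0.04  0.59  1.27 -0.    1.29 -3.08]
x -1 (0, -46, 101) [-0.24  0.66  1.4  -0.    1.09  2.92]
x -1 (0, -150, 150) [-0.39  0.64  1.28 -0.    1.22  2.76]
y 1 (-190, 0, 150) [-0.23  0.29  1.89 -0.    0.97 -1.78]
y 1 (0, 130, 190) [ 0.04  0.59  1.27 -0.    1.29 -1.51]
y 1 (0, -46, 101) [-0.24  0.66  1.4   0.    1.09 -1.79]
y 1 (0, -150, 150) [-0.39  0.64  1.28  0.    1.22 -1.95]
y -1 (-190, 0, 150) [-0.23  0.29  1.89 -0.    0.97  1.36]
y -1 (0, 130, 190) [ 0.04  0.59  1.27 -0.    1.29  1.63]
y -1 (0, -46, 101) [-0.24  0.66  1.4  -0.    1.09  1.35]
y -1 (0, -150, 150) [-0.39  0.64  1.28 -0.    1.22  1.19]
```

```bash
python3 - <<'E'
from h import *
arm.goto(W(-195,0,180),ori('y',-1)); arm.move_gripper(0.0,10); print(C(), arm.observe()['grip_width'])
print(arm.move_l(W(-195,0,76),velocity=.12,guard=8),C())
print(arm.move_l(W(-160,0,76),velocity=.06,guard=15),C())
hit=arm.move_l(W(-112,0,76),velocity=.04,guard=12); print(hit,C())
c=cam('top'); save(c,'t1.png'); im=c['color']
cv2.imwrite('pics/t1c.png',cv2.cvtColor(cv2.resize(im[170:320,270:440],None,fx=4,fy=4),cv2.COLOR_RGB2BGR))
c=cam('scene'); cv2.imwrite('pics/s1c.png',cv2.cvtColor(cv2.resize(c['color'][200:350,220:400],None,fx=4,fy=4),cv2.COLOR_RGB2BGR))
E
```

```text
(array([-195.,   -0.,  180.]), array([-0.1, -0.1, -0.9]), 3.77) 7.623141085292228e-05
False (array([-1.946e+02, -1.000e-01,  7.650e+01]), array([0.5, 0. , 0.4]), 4.78)
False (array([-1.599e+02,  1.000e-01,  7.590e+01]), array([-0.2, -0. ,  0.2]), 5.52)
True (array([-122.5,   -0. ,   75.4]), array([1.4, 0.1, 0.9]), 6.42)
```

View pics/s1c.png

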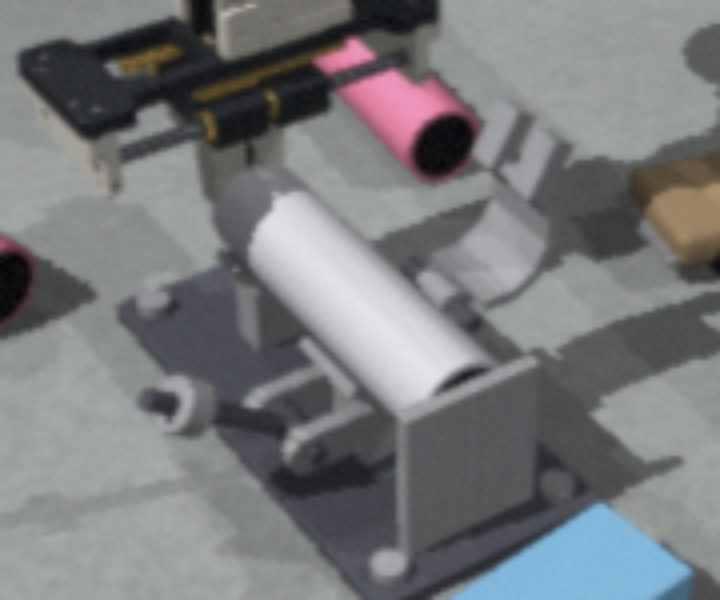

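View pics/t1c.png

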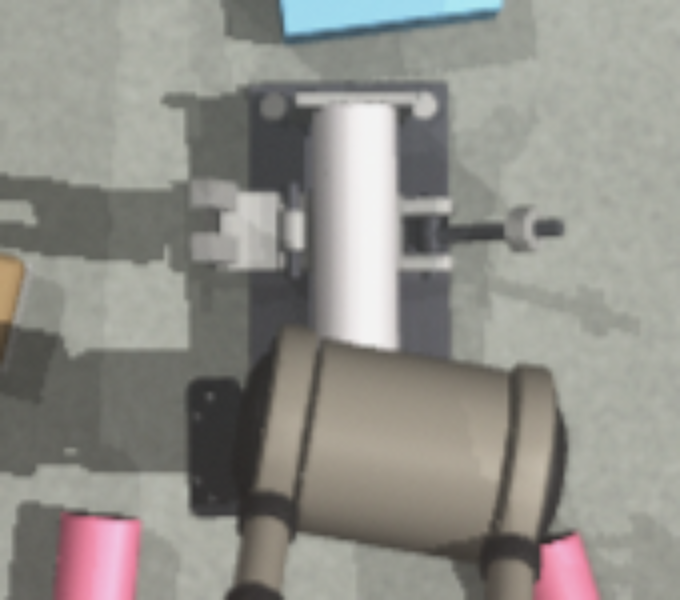

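The tube's far end reaches the plate in both views: scene crop (465,385), top crop (357,103). I'll confirm with a second slow push.

```bash
python3 - <<'E'
from h import *
print(arm.move_l(W(-112,0,75.4),velocity=.015,guard=14),C()); arm.hold(.15); print(C())
print(arm.move_l(W(-150,0,76),velocity=.12),C())
c=cam('top'); w=cloud(c); z=w[...,2];cl=(w-O)@Rc*1000
m=(cl[...,2]>85)&(cl[...,2]<104)&(abs(cl[...,1])<12)&(cl[...,0]>30)&(cl[...,0]<100)
print(np.sort(cl[m][:,0]).round(0)[-40:])
E
```

```text
True (array([-1.226e+02,  1.000e-01,  7.470e+01]), array([ 0. , -1.1, -0.1]), 6.92)
(array([-122.8,    0.2,   74.4]), array([ 0.3, -0.1,  0.1]), 7.08)
False (array([-1.496e+02, -1.000e-01,  7.620e+01]), array([ 1.5, -0.7,  0.4]), 7.45)
[68. 68. 68. 68. 68. 68. 69. 69. 69. 69. 71. 72. 72. 72. 72. 72. 72. 72.
 72. 72. 72. 74. 74. 74. 74. 74. 74. 74. 74. 74. 74. 76. 76. 76. 76. 76.
 76. 76. 76. 77.]
```

```bash
python3 - <<'E'
from h import *
arm.move_l(W(-150,0,190),velocity=.25)
arm.goto(W(0,135,200),ori('x',1)); print(C())
arm.move_l(W(0,135,134),velocity=.15,guard=10); print(C())
def P(th,r): 
    d=np.array([-np.cos(th),np.sin(th)]); n=np.array([np.sin(th),np.cos(th)]); return np.array([36,75])+r*d+12*n
for th in (2.0,1.75,1.5,1.25,1.0,.8,.6,.4,.25,.12):
    y=P(th,92 if th>1.5 else 84)[0]; zz=P(th,76 if th>1.5 else 84)[1]
    h=arm.move_l(W(0,y+10,zz+14-(3 if th>1.5 else 0)),velocity=.12,guard=15)
    print(th,h,*C())
    if h: break
c=cam('scene'); cv2.imwrite('pics/s2c.png',cv2.cvtColor(cv2.resize(c['color'][180:350,220:400],None,fx=4,fy=3.5),cv2.COLOR_RGB2BGR))
E
```

```text
(array([ -0.5, 134.6, 198.8]), array([ 0.2, -0.4,  0.6]), 9.3)
(array([  0.4, 134.7, 134.7]), array([-1.5,  0.8,  1.4]), 9.89)
2.0 False [  0.3  94.6 150.7] [-0.  -0.3 -0.8] 10.4
1.75 False [  0.   73.9 158.5] [-0.5 -0.3  0.4] 10.74
1.5 False [  0.4  51.1 174.4] [-0.7  0.5 -0.3] 11.12
1.25 False [-1.000e-01  3.040e+01  1.722e+02] [-0.2 -1.1  0.2] 11.44
1.0 False [ -0.2  10.3 165.8] [ 0.6 -0.6  0.1] 11.77
0.8 False [ -0.2  -4.4 157.1] [1.  0.3 0.8] 12.06
0.6 False [ -0.3 -16.9 145.7] [-0.1 -0.6  0.1] 12.35
0.4 False [ -0.2 -26.8 132.3] [-0.1 -0.3  0.2] 12.64
0.25 False [-1.000e-01 -3.240e+01  1.211e+02] [-0.4  1.  -0.2] 12.9
0.12 False [ 1.00e-01 -3.62e+01  1.11e+02] [ 0.7 -1.3  0.3] 13.15
```

View pics/s2c.png

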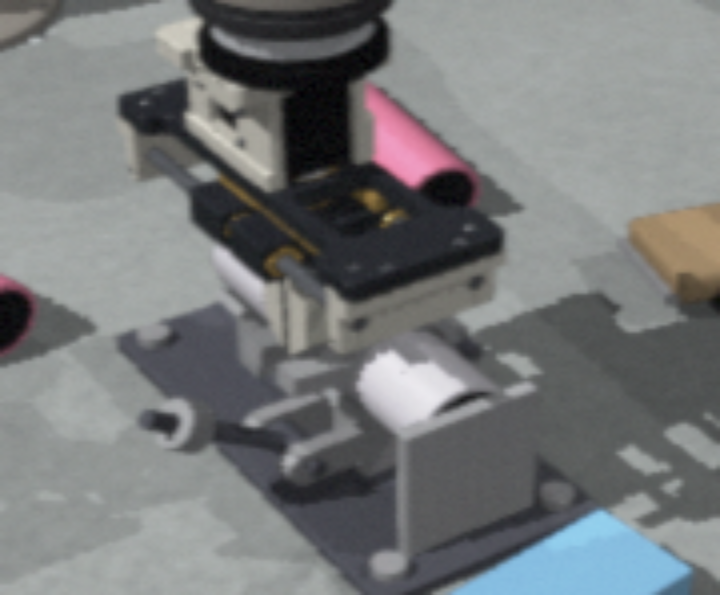

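The half ring is over the tube and nearly down under the fingers (360,350). Next I'll press it to its stop.

```bash
python3 - <<'E'
from h import *
print(arm.move_l(W(0,-43,109),velocity=.1,guard=15),*C())
h=arm.move_l(W(0,-43,94),velocity=.03,guard=18); print(h,*C())
h=arm.move_l(W(0,-43,92),velocity=.015,guard=18); print(h,*C())
arm.move_l(W(0,-43,180),velocity=.2); arm.goto(W(0,-160,150),ori('x',1))
c=cam('top'); w=cloud(c); cl=(w-O)@Rc*1000
cv2.imwrite('pics/t3c.png',cv2.cvtColor(cv2.resize(c['color'][170:320,270:440],None,fx=4,fy=4),cv2.COLOR_RGB2BGR))
def med(n,cl,x,y,z=(20,140)):
    m=(cl[...,0]>x[0])&(cl[...,0]<x[1])&(cl[...,1]>y[0])&(cl[...,1]<y[1])&(cl[...,2]>z[0])&(cl[...,2]<z[1]); print(n,m.sum(),np.median(cl[m],0).round(1) if m.any() else '')
for n in('top','scene'):
    c=cam(n); cl=(cloud(c)-O)@Rc*1000
    med(n+'ringtop',cl,(-18,18),(-5,5));med(n+' tine+',cl,(9,20),(-54,-38));med(n+' tine-',cl,(-20,-9),(-54,-38)); med(n+' bolt',cl,(-15,15),(-140,-62))
    med(n+'end',cl,(52,64),(-6,6),(85,140))
save(c,'s3.png');cv2.imwrite('pics/s3c.png',cv2.cvtColor(cv2.resize(c['color'][180:350,220:400],None,fx=4,fy=3.5),cv2.COLOR_RGB2BGR)); print(C())
E
```

```text
False [ -0.  -43.2 109.1] [0.5 0.6 0.1] 13.45
True [  0.1 -43.   98.3] [-3.4  0.6  9.5] 13.89
True [  0.1 -43.   98.3] [-3.   0.3  9.7] 14.16
topringtop 81 [ -0.5  -0.  105.4]
top tine+ 41 [ 14.1 -46.4  85.8]
top tine- 35 [-15.  -46.   87.3]
top bolt 172 [ -1.2 -94.1  77. ]
topend 34 [57.8  0.7 98.5]
sceneringtop 73 [  0.7  -0.7 104.4]
scene tine+ 115 [ 17.1 -45.   43.5]
scene tine- 90 [-13.6 -47.2  77.5]
scene bolt 307 [   2.7 -100.2   73.6]
sceneend 29 [57.4 -0.1 96.4]
(array([   0. , -158.8,  149.6]), array([1.2, 0.6, 0.4]), 15.43)
```

View pics/s3c.png

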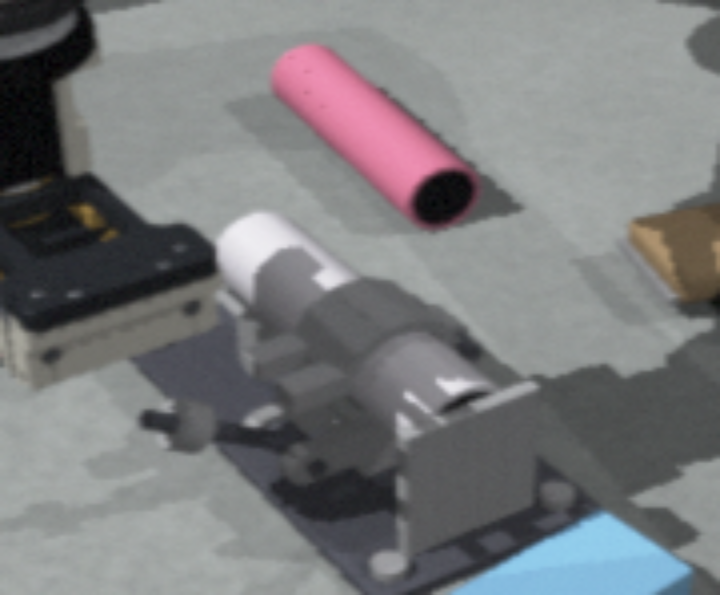

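View pics/t3c.png

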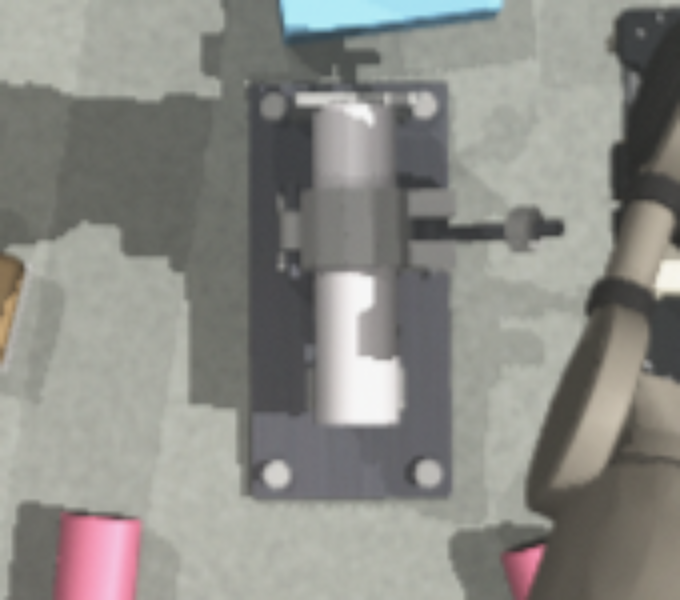

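The hinged half is fully down: ring top measures 105 mm against 106 nominal, and tines 86–87 against 87. The slot is open towards the bolt (520,230 in the top crop). Now the bolt.

```bash
python3 - <<'E'
from h import *
def Q(th):
    a=np.array([-np.sin(th),np.cos(th)]); b=np.array([-np.cos(th),-np.sin(th)]); p=np.array([-46,35])
    y=min((p+85*a+5*b)[0],(p+70*a+13*b)[0],(p+56*a+13*b)[0]); z=min((p+85*a+5*b)[1],(p+70*a+13*b)[1]); return y,z
print(arm.move_l(W(0,-158,66),velocity=.15,guard=10),*C())
for th in(1.15,1.0,.85,.7,.55,.4,.25,.12):
    y,z=Q(th); h=arm.move_l(W(0,y-10.5,max(z-6,52)+14),velocity=.1,guard=15); print(th,h,*C())
    if h: break
else:
    y,z=Q(0); h=arm.move_l(W(0,y-8+4,94+14),velocity=.025,guard=12); print(h,*C())
c=cam('scene');cv2.imwrite('pics/s4c.png',cv2.cvtColor(cv2.resize(c['color'][180:350,220:400],None,fx=4,fy=3.5),cv2.COLOR_RGB2BGR))
E
```

```text
False [   0.7 -157.9   67. ] [-0.5 -0.8 -0.1] 16.13
1.15 False [   0.3 -135.1   66.6] [ 0.2 -0.3  1.2] 16.5
1.0 False [   0.3 -130.6   70.4] [ 0.3 -0.4 -0.2] 16.75
0.85 False [   0.4 -123.6   80.3] [-0.1 -0.2  0.5] 17.02
0.7 False [   0.2 -114.9   88.7] [-0.2 -1.2  1.6] 17.29
0.55 False [   0.2 -104.8   96. ] [ 0.1 -0.4  0.4] 17.57
0.4 False [ -0.  -95.2 102.4] [-0.5  0.4  0.6] 17.83
0.25 False [  0.  -85.8 107.7] [ 0.4 -0.9  0.6] 18.09
0.12 False [  0.  -77.2 111.1] [-0.3 -0.4  0.5] 18.34
True [  0.2 -70.2 109.5] [-0.1 -3.6  2.6] 18.79
```

View pics/s4c.png

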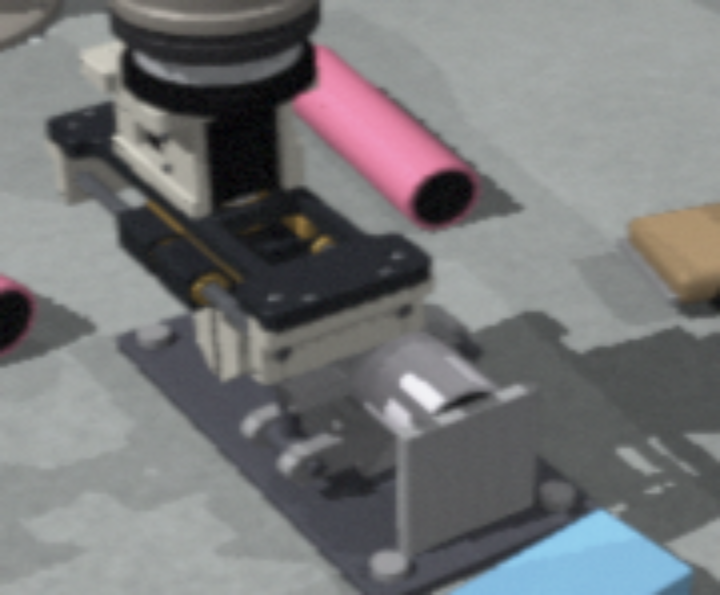

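```bash
python3 - <<'E'
from h import *
print(arm.move_l(W(0,-63,109.5),velocity=.015,guard=14),*C())
arm.move_l(W(0,-110,110),velocity=.12); arm.move_l(W(0,-130,200),velocity=.25); arm.goto(W(-200,-190,250),ori('x',1))
def med(n,cl,x,y,z=(20,140)):
    m=(cl[...,0]>x[0])&(cl[...,0]<x[1])&(cl[...,1]>y[0])&(cl[...,1]<y[1])&(cl[...,2]>z[0])&(cl[...,2]<z[1]); print(n,m.sum(),np.median(cl[m],0).round(1) if m.any() else '')
for n in('top','scene'):
    c=cam(n); cl=(cloud(c)-O)@Rc*1000; save(c,n+'5.png')
    med(n+' ring',cl,(-18,18),(-5,5),(90,140));med(n+' tine+',cl,(9,20),(-54,-38),(70,100));med(n+' tine-',cl,(-20,-9),(-54,-38),(70,100)); med(n+' bolt',cl,(-14,14),(-80,-32),(94,130)); med(n+' shank end',cl,(-8,8),(-80,-32),(110,130))
    b=(slice(180,350),slice(220,400)) if n=='scene' else (slice(170,320),slice(270,440))
    cv2.imwrite(f'pics/{n}5c.png',cv2.cvtColor(cv2.resize(c['color'][b],None,fx=4,fy=3.5),cv2.COLOR_RGB2BGR)); 
print(C())
E
```

```text
True [ 1.000e-01 -7.010e+01  1.094e+02] [-0.7 -3.5  1.7] 19.18
top ring 82 [-3.000e-01 -1.000e-01  1.059e+02]
top tine+ 20 [ 16.8 -45.6  86.5]
top tine- 31 [-15.1 -46.1  86.8]
top bolt 107 [ -0.9 -45.  105.2]
top shank end 20 [ 1.000e-01 -4.570e+01  1.199e+02]
scene ring 67 [ -0.3   0.2 104.4]
scene tine+ 76 [ 12.6 -46.9  85.4]
scene tine- 2 [ -9.5 -51.2  74. ]
scene bolt 181 [  2.7 -51.3 103.2]
scene shank end 39 [  1.3 -49.9 116.9]
(array([-199. , -189.7,  249.3]), array([ 1.6, -0. , -0.2]), 21.15)
```

View pics/scene5c.png

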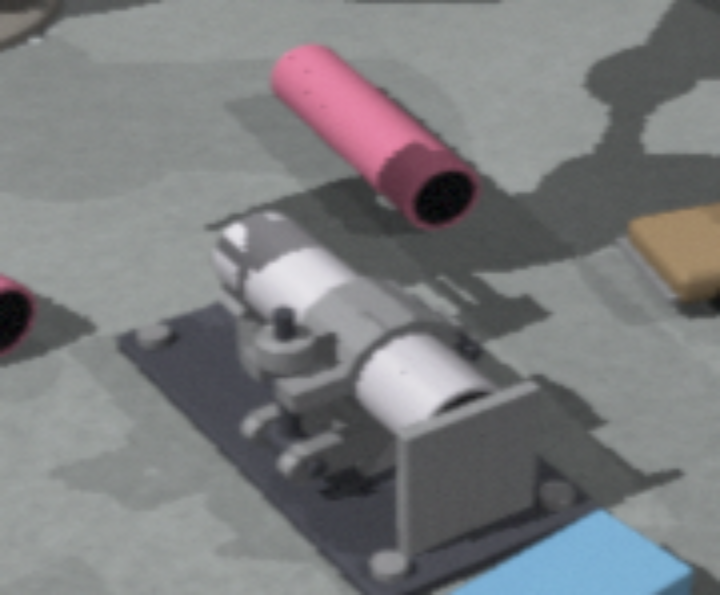

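View pics/top5c.png

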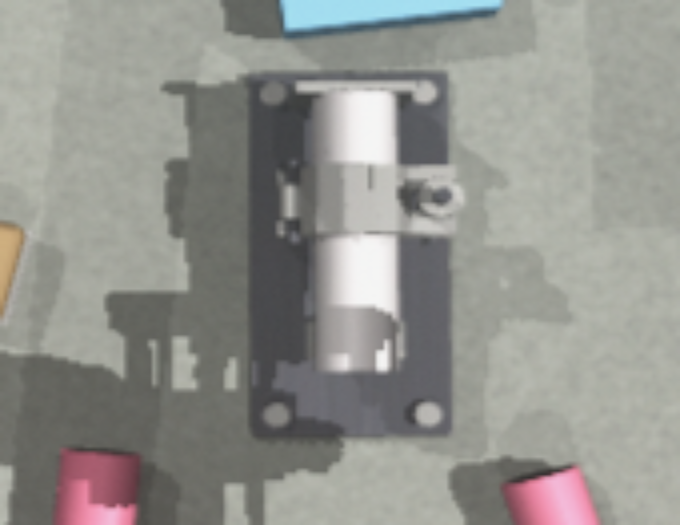

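View pics/top5.png

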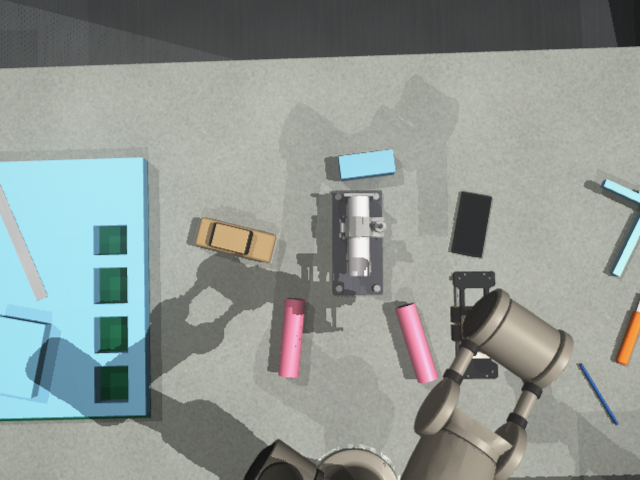

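The bolt stands in the slot (435,195) with its shank end at y -45.7, z 119.9 mm (nominal -46, 120). The car, phone and foam are at their starting pixels. One last check of the tube's near end before handing in.

```bash
python3 - <<'E'
from h import *
c=cam('top'); cl=(cloud(c)-O)@Rc*1000
m=(cl[...,2]>88)&(cl[...,2]<106)&(abs(cl[...,1])<14)&(cl[...,0]<-30)&(cl[...,0]>-180)
print('near end x',np.sort(cl[m][:,0])[:20].round(1)); 
m=(cl[...,2]>93)&(cl[...,2]<106)&(abs(cl[...,1])<10)&(cl[...,0]>30)&(cl[...,0]<90); print('far',np.sort(cl[m][:,0])[-10:].round(1))
m=(cl[...,2]>80)&(cl[...,2]<95)&(abs(cl[...,1])>27)&(abs(cl[...,1])<33)&(cl[...,0]>50)&(cl[...,0]<90); print('plate',np.percentile(cl[m][:,0],[5,50,95]).round(1))
a=cv2.imread('pics/top0.png').astype(int);b=cv2.cvtColor(c['color'],cv2.COLOR_RGB2BGR).astype(int)
def masks(im):
    B,G,R=im[...,0],im[...,1],im[...,2]; v,u=np.mgrid[:480,:640]
    return [((B>R+40)&(u>325)&(u<410)&(v>140)&(v<186)),((R>B+35)&(u>180)&(u<285)&(v>205)&(v<270)),((im.max(-1)<50)&(u>440)&(u<500)&(v>185)&(v<262))]
for p,q in zip(masks(a),masks(b)): print([np.argwhere(p).mean(0).round(2),np.argwhere(q).mean(0).round(2),p.sum(),q.sum()])
E
```

```text
near end x [-109.3 -109.2 -109.2 -109.2 -109.1 -109.1 -109.1 -109.  -109.  -109.
 -109.  -108.9 -107.  -107.  -107.  -106.9 -106.9 -106.9 -106.9 -106.8]
far [66.2 66.3 67.9 68.4 68.4 68.5 68.5 68.5 68.5 75.5]
plate [70.  73.4 77.6]
[array([163.92, 366.56]), array([163.93, 366.62]), np.int64(1298), np.int64(1297)]
[array([239.49, 235.51]), array([239.43, 235.46]), np.int64(2035), np.int64(2052)]
[array([223.48, 471.22]), array([225.71, 471.24]), np.int64(1741), np.int64(1073)]
```

```bash
python3 -c "
from h import *
print(C()); print(arm.close_job())"
```

```text
(array([-199. , -189.7,  249.3]), array([ 0.2, -0.3,  0.2]), 21.2)
the job is handed in; nothing more can be done
None
```

I pushed the tube against the end plate, swung the hinged half fully down, then swung the bolt up into the slot. I handed the job in at about 21 s with the arm clear of everything.

**Final checks:**

| Part | Measured (clamp frame, mm) | Expected |
|---|---|---|
| Tube near end, x | -109 | -110 |
| Tube far end, x | about 68.5 (2 mm pixels) | 70 |
| Half ring top, z | 105.9 | 106 |
| Tine tops, z | 86.5 to 86.8 | 87 |
| Bolt shank end, top view | y -45.7, z 119.9 | y -46, z 120 |

The second push on the tube, the hinged half and the bolt each stopped at the same place as the first, so each is against its stop.

**Bystanders:** The car and foam offcut colour masks moved by less than 0.1 pixel.

**Checks that disagreed:**
- The phone's dark-colour mask changed in area (1741 to 1073 pixels), and its centre shifted about 2 pixels. I put this down to changed lighting, because its outline in the top picture is in the same place and the arm never went near the phone.
- The scene camera put the bolt's shank end at y -50, z 117. It mostly sees the side of the shank, so I relied on the top view.

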